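# Close the pantry canister, seal side down

### The arm

A 7-joint arm with a two-finger parallel gripper is mounted at the origin on the work surface. World frame = base frame: x ahead of the robot, y to its left, z up, the work surface at z = 0. Lengths are in m, angles in rad, forces in N, time in s.
With the tool pointing down it reaches from about 0.425 to 0.925 m from the base axis. Payload 6.8 kg.
Tool frame: the origin (TCP) lies on the front face of the gripper's body, between the roots of the fingers; the fingertips stand 73 mm ahead of it and the grasp point (between the pads) lies 54 mm ahead of it; z points along the fingers, y is the line along which they close (so a half turn about z gives the same grasp; the last joint's range is limited). The gripper opens to 85 mm and grips with 20 to 120 N. Pads are 22 mm wide; open, the fingers measure 114 mm over their backs; the gripper's body (76 mm by 85 mm) begins 54 mm behind the grasp point. The pads swing forward as they close: fully open they stand 13 mm farther back than shut.
Start: joints at [1.123, 0.477, 0.022, 1.555, -0.011, 1.109, -0.083], TCP at [0.225, -0.636, 0.304] pointing down, gripper open.
Joint ranges: [-2.96, 2.96], [-0.34, 2.1], [-1.41, 1.46], [0.24, 2.44], [-1.37, 4.51], [0.17, 1.92], [-2.96, 2.96]. Speed limits (rad/s): [2.39, 2.39, 3.14, 3.14, 3.14, 3.14, 3.14].

### API

Orientations are given as a unit quaternion [w, x, y, z].
In Python, from station import bot, optics gives the robot as it stands.
- The arm moves only by the tool drive_tool, never from a script. Its argument "deltas" is a list of rows, each an object with "gripper": the closure in counts, from 0 (fully open) to 255 (shut); "offset": the shift along the tool's x, y, z in units of 1000 mm (1.0 is 1000 mm), a list of three; "angular": the turn, a rotation vector about the tool's x, y, z in units of 45 degrees (1.0 is 45 degrees), a list of three. In form: [{"gripper": gripper, "offset": [dx, dy, dz], "angular": [rx, ry, rz]}, ...]. A call has 1 to 5 rows; each row is the pose to reach, as a shift and turn from the pose commanded when the call began, along the tool's axes at that moment; what a row does not reach only later rows make up. A row lasts 1/10 s, in which the tool goes at most 50 mm and 8.59 degrees, less where a joint would pass 70% of its speed; a pose out of reach is approached as far as the arm can. A call with a number of a shift or a turn outside -1 to 1 is refused whole. A call with a gripper value outside its range is refused whole. The fingers move at their own pace and stop on an object; "grip_force" is the grip in N (left out, the last holds). Time passes only in rows, so rows that repeat a pose let the fingers close. It gives the time, the measured TCP pose, the force, the opening and the grip force at its end, in the units of the state.
- bot.get_obs(): the state, without advancing time (a new reading comes with each control period).
- optics.read_camera(name): name is "side" or "top"; returns the picture (384x512x3 uint8, blue, green, red); there is no depth.
- optics.camera_model(name): a dict with "fx", "fy", "cx", "cy" (pixels), "cam_to_world" (4x4, takes a point from camera to world coordinates). Camera axes: x right, y up, looking along -z (the intrinsics and any distortion apply to the point x, -y, -z); pixel columns grow to the right and rows downward; lengths in m; the calibration is good to about 2 mm. A picture is of the moment at which its call begins. camera_model takes no time and is no camera call.
- bot.hand_in(): hands the job in; it is judged then, once.
The state is a dict: "t": time; "q": joint angles; "joint_vel": joint speeds; "joint_torque": joint torques, N m; "eef_pos": TCP position; "tool_rot": TCP orientation; "contact_force": force on the tool from outside, world axes, zero at the start; "torque": the same for the moment, N m; "gripper_width": opening from 0.0 (shut) to 1.0 (fully open); "grasp_force": force on a finger pad.
Only numpy, scipy, OpenCV 4.12 (cv2) and the standard library are available. Lean on these libraries where they do the work, as an engineer would, in place of code of your own. Each camera call takes 0.05 s, during which the arm holds its last target. There are 200 camera calls.

### The job

Close the open ceramic canister with the lid that lies right way up on the counter: set it, without dropping it, seal down and knob up, fully home and level in the canister's mouth, and let go. Its twin, lying upside down with the seal facing up to dry, stays lying where it is, and the canister stays standing where it is.

Things in the scene. Friction and masses are not known exactly. Their poses are not given: they have to be found in the camera images.
- lid: the lid to use, round, 52 mm high in all, 85 g, standing right way up on its seal on the counter. From below: a solid grey silicone plug (the seal) 18 mm high, 56 mm across, tapered to 44 mm at its foot; a beech flange 88 mm across and 8 mm thick (18 to 26 mm above the foot); a round beech knob 30 mm across and 26 mm high (26 to 52 mm above the foot), to be gripped from above. Origin: centre of the plug's underside; z points up through the knob.
- drying_lid: an identical lid lying upside down: it rests on its 30 mm knob, flange 26 to 34 mm above the counter, grey seal plug on top, facing up, top at 52 mm. Leave it alone. Origin: centre of its underside (the knob's end face, on the counter); its z points up.
- canister: open white ceramic canister, 115 mm high, 112 mm across the body, with a neck 82 mm across outside; its round mouth is 66 mm across inside, the rim is level. Loose, about 0.9 kg. Origin: centre of its underside, on the counter; z up. With the lid fully home the flange lies on the rim, so the lid's origin is 97 mm above the canister's; the plug then has about 5 mm of play all round.
- canister_mouth (a point): centre of the canister's mouth, at the height of the rim, 115 mm above the counter
Mind the look-alikes: they are no part of the job. Leave any blue or green look-alike of the lid alone.

How it is judged:
At the end, for the whole second after the job is handed in: The lid rests in the canister's mouth, seal down and knob up: within 12 mm of the mouth's centre, within 6 mm of its fully home height, within 10 degrees of level, at rest. The canister stands upright within 40 mm of where it was; the drying lid still lies seal up within 30 mm of where it was (horizontal distance between lid and canister_mouth below 0.012 m and z of lid in the frame of canister between 0.091 and 0.103 m and angle between each of lid, drying_lid's own z axis and vertical below 0.175 rad and angle between canister's own z axis and vertical below 0.1 rad and distance of canister from where it was at the start of the episode below 0.04 m and distance of drying_lid from where it was at the start of the episode below 0.03 m and linear speed of lid below 0.02 m/s); the robot touches nothing.
It fails at once if the lid falls freely (faster than 0.7 m/s, a drop of over 25 mm) (linear speed of lid above 0.7 m/s and contact force between the fingers and lid below 0.05 N).
It fails at once if the drying lid is shifted by more than 30 mm or tipped over (distance of drying_lid from where it was at the start of the episode above 0.03 m or angle between drying_lid's own z axis and vertical above 0.6 rad).
It fails at once if the canister is shoved more than 40 mm or tipped by more than 20 degrees (distance of canister from where it was at the start of the episode above 0.04 m or angle between canister's own z axis and vertical above 0.35 rad).
It also fails if it takes over 38 s, if anything falls off the work surface, if the arm or the gripper's body presses on something with over 40 N, if the wrist force passes 120 N, or if a joint passes its speed limit or range.

## Working session

There is one attempt and no reset: what is moved stays moved. The work goes in short steps, Python scripts to look and compute and a tool call to move; the robot and the scene stay as the last step left them, time stands still between calls to the robot, and variables do not carry over. Pictures are saved under pics/ and viewed, at most 10 in all, crops included, and the job is handed in when it is done.

Besides the shell and the picture viewer there is one more tool, called after "Call:" as a command line: name --argument value ..., lists and objects as JSON in quotes. drive_tool: Moves the arm, as the interface text tells. Its arguments: {"type":"object","properties":{"deltas":{"type":"array"},"grip_force":{"type":"number"}},"required":["deltas"]}

```bash
mkdir -p pics; cat > h.py <<'E'
import numpy as np, cv2
from station import bot, optics
def ray(name,u,v,z):
    m=optics.camera_model(name);T=np.array(m['cam_to_world'])
    d=T[:3,:3]@np.array([(u-m['cx'])/m['fx'],-(v-m['cy'])/m['fy'],-1.]);o=T[:3,3]
    return o+d*(z-o[2])/d[2]
def proj(name,p):
    m=optics.camera_model(name);T=np.array(m['cam_to_world'])
    c=T[:3,:3].T@(np.array(p)-T[:3,3]);return m['cx']+m['fx']*c[0]/-c[2], m['cy']+m['fy']*c[1]/c[2]
E
python3 - <<'E'
from h import *
for n in('top','side'):
    im=optics.read_camera(n);cv2.imwrite(f'pics/{n}0.png',im)
    m=optics.camera_model(n);print({k:(np.round(v,3).tolist() if k=='cam_to_world' else v) for k,v in m.items()})
o=bot.get_obs();print({k:np.round(v,3).tolist() for k,v in o.items()})
E
```

```text
{'fx': 387.61923003021406, 'fy': 387.61923003021406, 'cx': 256.05764396276214, 'cy': 195.48280513467222, 'cam_to_world': [[0.0, 0.987, -0.164, 0.41], [-1.0, 0.0, 0.001, -0.03], [0.001, 0.164, 0.987, 0.884], [0.0, 0.0, 0.0, 1.0]]}
{'fx': 407.5766394007187, 'fy': 407.5766394007187, 'cx': 262.71959921068134, 'cy': 195.40021471941662, 'cam_to_world': [[-0.989, 0.056, -0.137, 0.406], [-0.147, -0.482, 0.864, 0.76], [-0.017, 0.874, 0.485, 0.523], [0.0, 0.0, 0.0, 1.0]]}
{'t': 0.1, 'q': [1.123, 0.478, 0.022, 1.556, -0.011, 1.109, -0.083], 'joint_vel': [-0.0, -0.003, 0.001, -0.004, -0.002, -0.001, 0.001], 'joint_torque': [0.004, -59.776, 1.614, -28.195, 0.013, 0.005, -0.0], 'eef_pos': [0.225, -0.636, 0.303], 'tool_rot': [-0.001, 0.986, 0.169, -0.0], 'contact_force': [-1.029, 0.534, -0.42], 'torque': [-0.016, 0.006, 0.064], 'grasp_force': 0.0, 'gripper_width': 0.997}
```

View pics/top0.png

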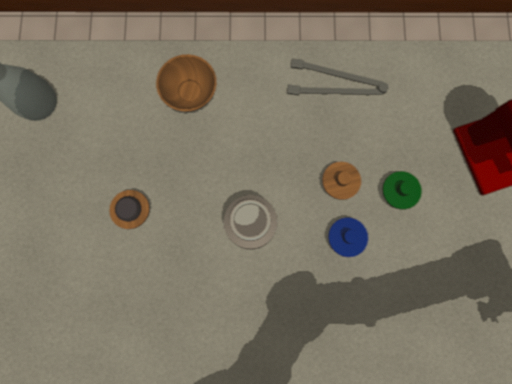

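View pics/side0.png

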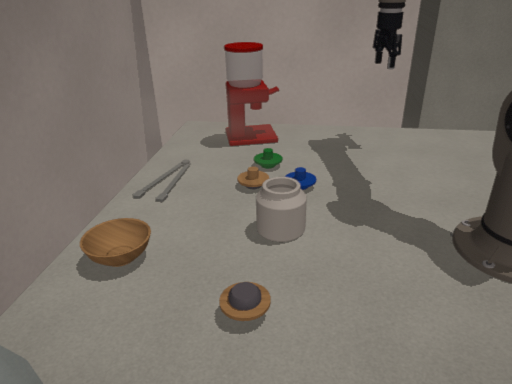

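Candidates for the lid:
- Beech lid, knob up: top (342,181), side (253,179).
- Blue look-alike: top (348,237).
- Green look-alike: top (402,190).
- Drying lid, grey seal up: top (129,209), side (245,300).
- Wooden bowl: top (187,83).

The description fits the beech one at (342,181). The canister mouth is at top (250,219).

```bash
python3 - <<'E'
from h import *
t=cv2.imread('pics/top0.png');s=cv2.imread('pics/side0.png')
def comp(im,mask,seed,r):
    m=np.zeros(mask.shape,np.uint8);u,v=seed;m[v-r:v+r,u-r:u+r]=mask[v-r:v+r,u-r:u+r]
    c=max(cv2.findContours(m*255,0,cv2.CHAIN_APPROX_NONE)[0],key=cv2.contourArea);return cv2.fitEllipse(cv2.convexHull(c)),c
hsv=cv2.cvtColor(t,cv2.COLOR_BGR2HSV)
wood=((hsv[...,0]<22)&(hsv[...,1]>90)).astype(np.uint8)
e,c=comp(t,wood,(342,181),30);print('flange',e,ray('top',*e[0],.026))
E_,c=comp(t,wood,(129,209),30);print('dry',E_,ray('top',*E_[0],.034))
# knob in side view
hs=cv2.cvtColor(s,cv2.COLOR_BGR2HSV);w=((hs[...,0]<22)&(hs[...,1]>90)).astype(np.uint8)
e2,c2=comp(s,w,(253,179),25);x,y,ww,hh=cv2.boundingRect(c2);print('side',e2,(x,y,ww,hh))
P=ray('top',*e[0],.026);print('proj lid flange in side',proj('side',P),'knobtop',proj('side',[P[0],P[1],.052]),proj('top',[P[0],P[1],.052]))
# canister rim guess
C=ray('top',250,219,.115);print('mouth',C, proj('side',C), proj('side',[C[0],C[1],0]))
a=cv2.resize(t[150:260,210:400],None,fx=4,fy=4,interpolation=2)
b=cv2.resize(s[150:245,205:325],None,fx=6,fy=6,interpolation=2)[:, :720]
cv2.imwrite('pics/ct.png',a);cv2.imwrite('pics/cs.png',b)
E
```

```text
flange ((341.218994140625, 180.04248046875), (37.85124206542969, 39.23120880126953), 118.81321716308594) [ 0.58793397 -0.22398357  0.026     ]
dry ((128.9686279296875, 208.957275390625), (38.47926330566406, 40.82740783691406), 54.2000846862793) [0.52088322 0.24910179 0.034     ]
side ((252.7464141845703, 176.95236206054688), (20.606971740722656, 29.677722930908203), 85.16027069091797) (238, 166, 31, 21)
proj lid flange in side (np.float64(253.12541030508655), np.float64(177.18949770443268)) knobtop (np.float64(252.84808895838054), np.float64(168.57804147934914)) (np.float64(343.8055222821067), np.float64(177.63551241002338))
mouth [ 0.49026868 -0.01943374  0.115     ] (np.float64(280.5587589578967), np.float64(184.50093403450146)) (np.float64(280.3701380472888), np.float64(228.85220327078258))
```

View pics/ct.png

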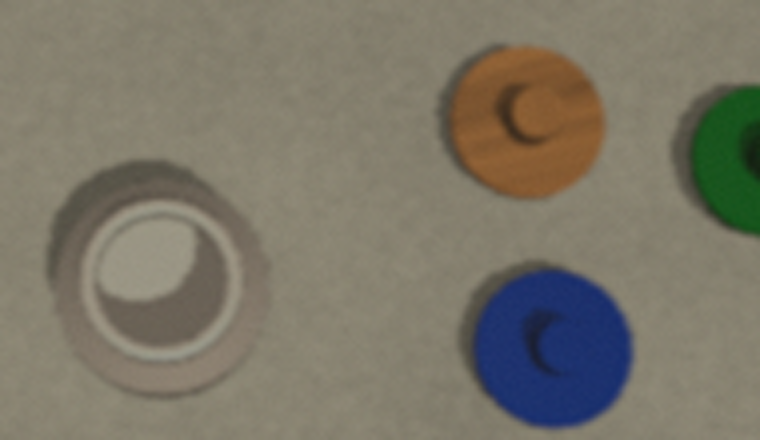

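View pics/cs.png

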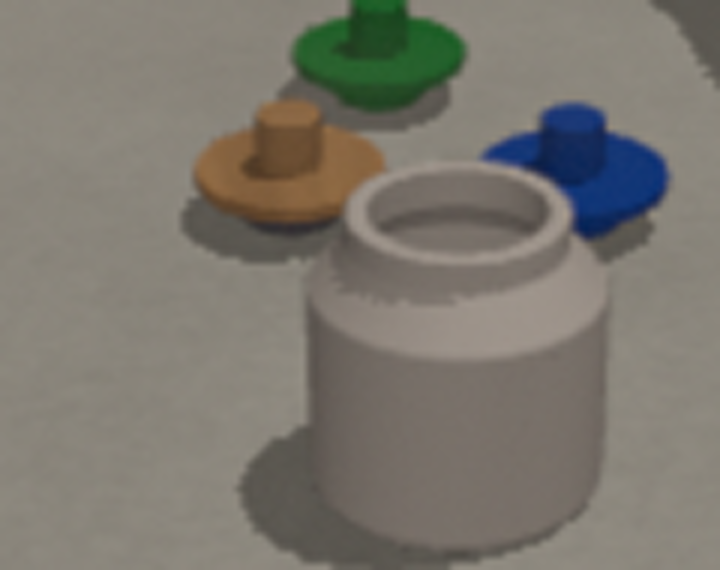

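The crops show the plain beech lid knob up, with its knob at top (345,178). The canister rim is centred at top (250.5,220) and side (281,185). Both views agree to about 2 mm: lid ≈ (0.588,-0.225), mouth ≈ (0.488,-0.020). Setting out towards the lid.

Call:
drive_tool --deltas '[{"gripper":0,"offset":[0.04,-0.022,0],"angular":[0,0,0]},{"gripper":0,"offset":[0.08,-0.044,0],"angular":[0,0,0]},{"gripper":0,"offset":[0.12,-0.066,0],"angular":[0,0,0]},{"gripper":0,"offset":[0.16,-0.088,0],"angular":[0,0,0]},{"gripper":0,"offset":[0.2,-0.11,0],"angular":[0,0,0]}]' --grip_force 40

```text
t: 0.6
eef_pos: [0.3777, -0.4644, 0.3036]
tool_rot: [-0.0, 0.986, 0.169, -0.0]
contact_force: [0.9, -1.1, 0.5]
gripper_width: 0.998
grasp_force: 0.0
```

Call:
drive_tool --deltas '[{"gripper":0,"offset":[0.04,-0.022,0],"angular":[0,0,0]},{"gripper":0,"offset":[0.08,-0.044,0],"angular":[0,0,0]},{"gripper":0,"offset":[0.12,-0.066,0],"angular":[0,0,0]},{"gripper":0,"offset":[0.16,-0.088,0],"angular":[0,0,0]},{"gripper":0,"offset":[0.2,-0.11,0],"angular":[0,0,0]}]'

```text
t: 1.1
eef_pos: [0.5296, -0.2941, 0.3036]
tool_rot: [-0.0, 0.986, 0.169, -0.0]
contact_force: [0.1, -0.5, -0.1]
gripper_width: 0.997
grasp_force: 0.0
```

Call:
drive_tool --deltas '[{"gripper":0,"offset":[0.04,-0.023,0.01],"angular":[0,0,0]},{"gripper":0,"offset":[0.079,-0.047,0.03],"angular":[0,0,0]},{"gripper":0,"offset":[0.079,-0.047,0.06],"angular":[0,0,0]},{"gripper":0,"offset":[0.079,-0.047,0.08],"angular":[0,0,0]},{"gripper":0,"offset":[0.079,-0.047,0.08],"angular":[0,0,0]}]'

```text
t: 1.6
eef_pos: [0.5857, -0.2241, 0.2203]
tool_rot: [-0.002, 0.986, 0.17, -0.003]
contact_force: [-1.2, -0.4, -0.2]
gripper_width: 1.002
grasp_force: 0.0
```

```bash
python3 - <<'E'
from h import *
s=optics.read_camera('side');t=optics.read_camera('top')
o=bot.get_obs();print(o['eef_pos'])
p=np.array(o['eef_pos']);print('tip proj',proj('side',p-[0,0,.073]),proj('side',p-[0,0,.06]))
cv2.imwrite('pics/s1.png',cv2.resize(s[90:215,190:350],None,fx=4.8,fy=4.8,interpolation=2))
E
```

```text
[ 0.58746246 -0.2253344   0.22393422]
tip proj (np.float64(252.00060295367643), np.float64(133.7515218010329)) (np.float64(251.8481639630462), np.float64(128.9668422428212))
```

View pics/s1.png

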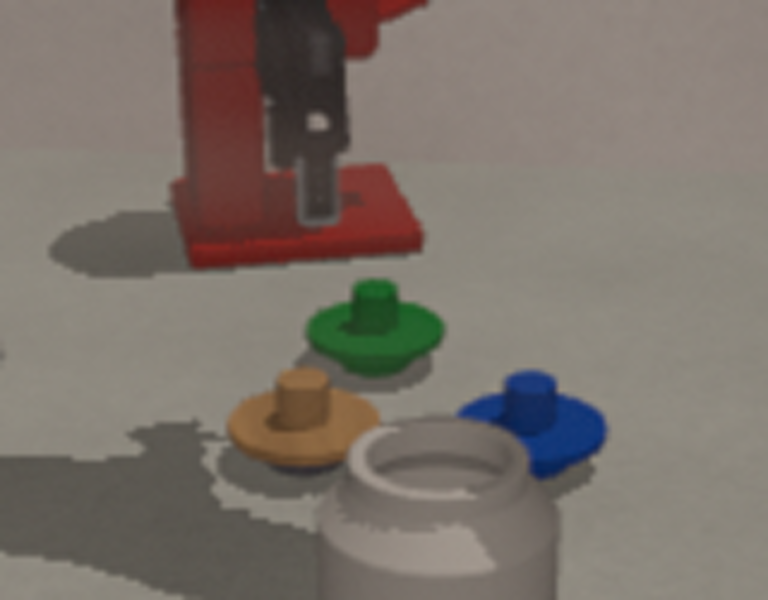

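The open gripper hangs over the beech lid: near fingertip at side (257,136), knob at side (253,168) as predicted. Descending.

Call:
drive_tool --deltas '[{"gripper":0,"offset":[0,0,0.035],"angular":[0,0,0]},{"gripper":0,"offset":[0,0,0.07],"angular":[0,0,0]},{"gripper":0,"offset":[0,0,0.1],"angular":[0,0,0]},{"gripper":0,"offset":[0,0,0.122],"angular":[0,0,0]},{"gripper":0,"offset":[0,0,0.122],"angular":[0,0,0]}]'

```text
t: 2.2
eef_pos: [0.5865, -0.2253, 0.1004]
tool_rot: [-0.001, 0.986, 0.169, -0.002]
contact_force: [-0.5, -0.1, 0.1]
gripper_width: 0.998
grasp_force: 0.0
```

Call:
drive_tool --deltas '[{"gripper":80,"offset":[0,0,0],"angular":[0,0,0]},{"gripper":120,"offset":[0,0,0],"angular":[0,0,0]},{"gripper":140,"offset":[0,0,0],"angular":[0,0,0]},{"gripper":150,"offset":[0,0,0],"angular":[0,0,0]},{"gripper":160,"offset":[0,0,0],"angular":[0,0,0]}]'

```text
t: 2.7
eef_pos: [0.5879, -0.2252, 0.1026]
tool_rot: [0.0, 0.986, 0.169, 0.0]
contact_force: [-0.1, 0.0, -0.3]
gripper_width: 0.375
grasp_force: 0.0
```

Call:
drive_tool --deltas '[{"gripper":175,"offset":[0,0,0],"angular":[0,0,0]},{"gripper":200,"offset":[0,0,0],"angular":[0,0,0]},{"gripper":230,"offset":[0,0,0],"angular":[0,0,0]},{"gripper":255,"offset":[0,0,0],"angular":[0,0,0]},{"gripper":255,"offset":[0,0,0],"angular":[0,0,0]}]'

```text
t: 3.2
eef_pos: [0.588, -0.2252, 0.1026]
tool_rot: [0.0, 0.986, 0.169, 0.0]
contact_force: [-1.3, 0.6, 5.9]
gripper_width: 0.336
grasp_force: 39.2
```

```bash
python3 - <<'E'
from h import *
s=optics.read_camera('side')
o=bot.get_obs();print({k:np.round(o[k],4).tolist() for k in('eef_pos','contact_force','grasp_force','gripper_width')})
cv2.imwrite('pics/s2.png',cv2.resize(s[90:215,190:350],None,fx=4.8,fy=4.8,interpolation=2))
E
```

```text
{'eef_pos': [0.588, -0.2252, 0.1026], 'contact_force': [-0.482, -0.2129, 6.3587], 'grasp_force': 39.2053, 'gripper_width': 0.3362}
```

View pics/s2.png

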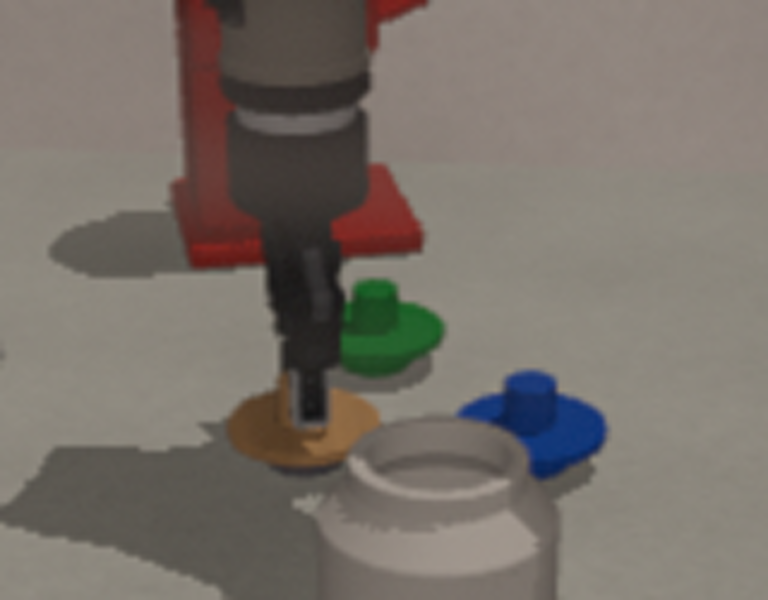

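The fingers have closed on the knob (28.6 mm, 39 N), tip just above the flange at side (255,178). I'll raise the grip and lift.

Call:
drive_tool --deltas '[{"gripper":255,"offset":[0,0,0],"angular":[0,0,0]},{"gripper":255,"offset":[0,0,-0.005],"angular":[0,0,0]},{"gripper":255,"offset":[0,0,-0.015],"angular":[0,0,0]},{"gripper":255,"offset":[0,0,-0.03],"angular":[0,0,0]},{"gripper":255,"offset":[0,0,-0.05],"angular":[0,0,0]}]' --grip_force 60

```text
t: 3.75
eef_pos: [0.5872, -0.2248, 0.1526]
tool_rot: [-0.0, 0.986, 0.169, -0.001]
contact_force: [-0.2, -0.0, -1.1]
gripper_width: 0.328
grasp_force: 59.2
```

Call:
drive_tool --deltas '[{"gripper":255,"offset":[0,0,-0.02],"angular":[0,0,0]},{"gripper":255,"offset":[0,0,-0.045],"angular":[0,0,0]},{"gripper":255,"offset":[0,0,-0.07],"angular":[0,0,0]},{"gripper":255,"offset":[0,0,-0.09],"angular":[0,0,0]},{"gripper":255,"offset":[0,0,-0.1],"angular":[0,0,0]}]'

```text
t: 4.25
eef_pos: [0.5884, -0.2253, 0.2552]
tool_rot: [0.001, 0.986, 0.169, 0.002]
contact_force: [0.5, -0.2, -0.2]
gripper_width: 0.328
grasp_force: 59.2
```

Call:
drive_tool --deltas '[{"gripper":255,"offset":[-0.002,-0.015,0],"angular":[0,0,0]},{"gripper":255,"offset":[-0.005,-0.04,0],"angular":[0,0,0]},{"gripper":255,"offset":[-0.008,-0.07,0],"angular":[0,0,0]},{"gripper":255,"offset":[-0.012,-0.1,0],"angular":[0,0,0]},{"gripper":255,"offset":[-0.015,-0.13,0],"angular":[0,0,0]}]'

```text
t: 4.75
eef_pos: [0.528, -0.1054, 0.2506]
tool_rot: [-0.001, 0.986, 0.169, -0.001]
contact_force: [1.4, 1.2, -1.0]
gripper_width: 0.327
grasp_force: 59.2
```

Call:
drive_tool --deltas '[{"gripper":255,"offset":[-0.003,-0.03,0],"angular":[0,0,0]},{"gripper":255,"offset":[-0.006,-0.06,0],"angular":[0,0,0]},{"gripper":255,"offset":[-0.01,-0.085,0],"angular":[0,0,0]},{"gripper":255,"offset":[-0.011,-0.096,0],"angular":[0,0,0]},{"gripper":255,"offset":[-0.011,-0.096,0],"angular":[0,0,0]}]'

```text
t: 5.25
eef_pos: [0.4866, -0.0191, 0.2514]
tool_rot: [-0.0, 0.985, 0.171, -0.001]
contact_force: [0.1, 0.1, -1.1]
gripper_width: 0.33
grasp_force: 59.2
```

```bash
python3 - <<'E'
from h import *
s=optics.read_camera('side');t=optics.read_camera('top')
o=bot.get_obs();print({k:np.round(o[k],4).tolist() for k in('eef_pos','contact_force','grasp_force','gripper_width')})
p=np.array(o['eef_pos']);
for z in(.1026,.0846,.0766):print('lid',z,proj('side',p-[0,0,z]),proj('top',p-[0,0,z]))
hs=cv2.cvtColor(s,cv2.COLOR_BGR2HSV);w=((hs[...,0]<22)&(hs[...,1]>90)).astype(np.uint8)
m=np.zeros_like(w);m[120:215,220:345]=w[120:215,220:345]
c=max(cv2.findContours(m*255,0,cv2.CHAIN_APPROX_NONE)[0],key=cv2.contourArea);print('beech',cv2.boundingRect(c))
def sil(R,z,c):  # projected bbox of a circle
    q=np.array([proj('side',[c[0]+R*np.cos(a),c[1]+R*np.sin(a),z]) for a in np.linspace(0,6.28,90)]);return q.min(0),q.max(0)
print('flange exp',sil(.044,p[2]-.0846,p),sil(.044,p[2]-.0766,p));print('neck exp for (.488,-.0205)',sil(.041,.115,(.488,-.0205)),'mouth',sil(.033,.115,(.488,-.0205)),'body',sil(.056,.08,(.488,-.0205)))
cv2.imwrite('pics/s3.png',cv2.resize(s[100:250,200:360],None,fx=4,fy=4,interpolation=2))
cv2.imwrite('pics/t3.png',cv2.resize(t[140:290,170:330],None,fx=4,fy=4,interpolation=2))
E
```

```text
{'eef_pos': [0.4879, -0.0214, 0.2517], 'contact_force': [-0.0645, -0.6471, -1.334], 'grasp_force': 59.2395, 'gripper_width': 0.3282}
lid 0.1026 (np.float64(281.84261693956705), np.float64(169.92325501091727)) (np.float64(250.77823674074696), np.float64(218.3970967044201))
lid 0.0846 (np.float64(281.8879345091095), np.float64(162.18896502329096)) (np.float64(250.66169024023156), np.float64(217.37554329296034))
lid 0.0766 (np.float64(281.90837282440407), np.float64(158.70078463448144)) (np.float64(250.6080256328114), np.float64(216.9051622644244))
beech (226, 120, 51, 26)
flange exp (array([260.99643889, 153.91192699]), array([302.86746195, 171.24365632])) (array([260.92208835, 150.53776709]), array([302.98379262, 167.63408889]))
neck exp for (.488,-.0205) (array([262.72675984, 175.93905738]), array([300.65067042, 193.43458365])) mouth (array([266.41807052, 177.52466959]), array([296.9354543 , 191.59813559])) body (array([256.21478024, 186.58155715]), array([307.0736937 , 211.59303908]))
```

View pics/s3.png

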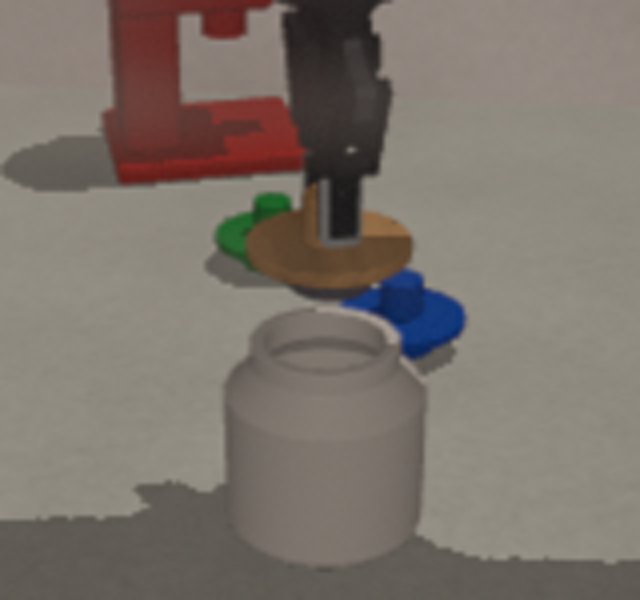

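The held lid is level and centred at side x ≈ 282, and the canister neck is at x ≈ 281, about 2 mm further in +x. I'll correct by ~2 mm and lower.

Call:
drive_tool --deltas '[{"gripper":255,"offset":[0.0025,-0.001,0.005],"angular":[0,0,0]},{"gripper":255,"offset":[0.0025,-0.001,0.015],"angular":[0,0,0]},{"gripper":255,"offset":[0.0025,-0.001,0.025],"angular":[0,0,0]},{"gripper":255,"offset":[0.0025,-0.001,0.034],"angular":[0,0,0]},{"gripper":255,"offset":[0.0025,-0.001,0.034],"angular":[0,0,0]}]'

```text
t: 5.85
eef_pos: [0.4888, -0.0191, 0.216]
tool_rot: [-0.0, 0.986, 0.169, -0.002]
contact_force: [-1.1, 0.4, 0.0]
gripper_width: 0.329
grasp_force: 59.2
```

Call:
drive_tool --deltas '[{"gripper":255,"offset":[0,0,0.004],"angular":[0,0,0]},{"gripper":255,"offset":[0,0,0.008],"angular":[0,0,0]},{"gripper":255,"offset":[0,0,0.012],"angular":[0,0,0]},{"gripper":255,"offset":[0,0,0.014],"angular":[0,0,0]},{"gripper":255,"offset":[0,0,0.014],"angular":[0,0,0]}]'

```text
t: 6.35
eef_pos: [0.4897, -0.0189, 0.2037]
tool_rot: [-0.0, 0.986, 0.169, -0.0]
contact_force: [0.1, 0.1, 0.0]
gripper_width: 0.331
grasp_force: 59.2
```

Call:
drive_tool --deltas '[{"gripper":255,"offset":[0,0,0.001],"angular":[0,0,0]},{"gripper":255,"offset":[0,0,0.002],"angular":[0,0,0]},{"gripper":255,"offset":[0,0,0.003],"angular":[0,0,0]},{"gripper":255,"offset":[0,0,0.003],"angular":[0,0,0]}]'

```text
t: 6.75
eef_pos: [0.4897, -0.0188, 0.2008]
tool_rot: [-0.0, 0.986, 0.169, -0.0]
contact_force: [-0.7, -0.2, -0.9]
gripper_width: 0.329
grasp_force: 59.2
```

Call:
drive_tool --deltas '[{"gripper":255,"offset":[0,0,0.0005],"angular":[0,0,0]},{"gripper":255,"offset":[0,0,0.001],"angular":[0,0,0]},{"gripper":255,"offset":[0,0,0.001],"angular":[0,0,0]}]'

```text
t: 7.05
eef_pos: [0.4898, -0.0189, 0.1999]
tool_rot: [-0.0, 0.986, 0.169, -0.0]
contact_force: [0.7, 0.1, -1.4]
gripper_width: 0.331
grasp_force: 59.2
```

Call:
drive_tool --deltas '[{"gripper":255,"offset":[0,0,0.0005],"angular":[0,0,0]},{"gripper":255,"offset":[0,0,0.001],"angular":[0,0,0]},{"gripper":255,"offset":[0,0,0.001],"angular":[0,0,0]}]'

```text
t: 7.35
eef_pos: [0.4899, -0.0189, 0.1995]
tool_rot: [0.0, 0.986, 0.169, 0.0]
contact_force: [-2.8, -0.6, 6.8]
gripper_width: 0.332
grasp_force: 60.3
```

```bash
python3 - <<'E'
from h import *
s=optics.read_camera('side')
o=bot.get_obs();print({k:np.round(o[k],4).tolist() for k in('eef_pos','contact_force','grasp_force','gripper_width')})
cv2.imwrite('pics/s4.png',cv2.resize(s[120:250,220:345],None,fx=4.6,fy=4.6,interpolation=2))
E
```

```text
{'eef_pos': [0.4899, -0.0188, 0.1995], 'contact_force': [-2.5836, 0.1805, 6.4349], 'grasp_force': 60.3211, 'gripper_width': 0.3307}
```

View pics/s4.png

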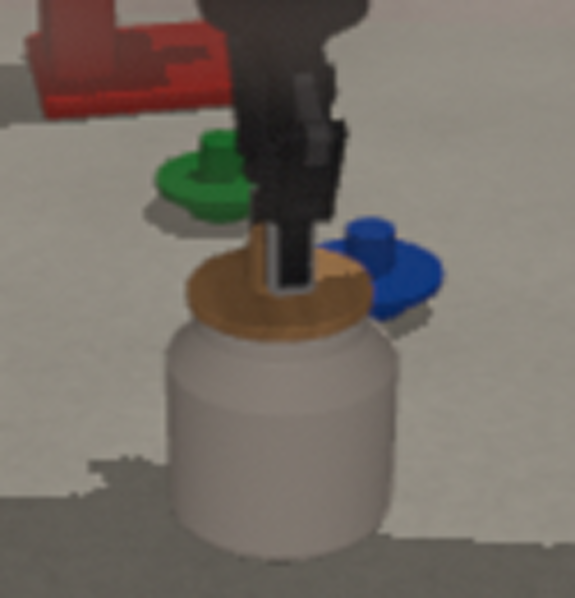

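The flange lies flush on the rim, centred at side (281,183), with 6.5 N contact at exactly the home height. Releasing and withdrawing.

Call:
drive_tool --deltas '[{"gripper":160,"offset":[0,0,0],"angular":[0,0,0]},{"gripper":140,"offset":[0,0,0],"angular":[0,0,0]},{"gripper":100,"offset":[0,0,0],"angular":[0,0,0]},{"gripper":50,"offset":[0,0,0],"angular":[0,0,0]},{"gripper":0,"offset":[0,0,0],"angular":[0,0,0]}]' --grip_force 20

```text
t: 7.9
eef_pos: [0.4898, -0.0189, 0.1988]
tool_rot: [-0.0, 0.986, 0.169, -0.0]
contact_force: [-0.5, -0.3, -0.1]
gripper_width: 0.924
grasp_force: 0.0
```

Call:
drive_tool --deltas '[{"gripper":0,"offset":[0,0,0],"angular":[0,0,0]},{"gripper":0,"offset":[0,0,-0.01],"angular":[0,0,0]},{"gripper":0,"offset":[0,0,-0.03],"angular":[0,0,0]},{"gripper":0,"offset":[0,0,-0.06],"angular":[0,0,0]},{"gripper":0,"offset":[0,0,-0.09],"angular":[0,0,0]}]'

```text
t: 8.4
eef_pos: [0.4895, -0.0188, 0.2904]
tool_rot: [-0.0, 0.986, 0.169, -0.0]
contact_force: [-0.2, 0.2, 0.5]
gripper_width: 0.997
grasp_force: 0.0
```

```bash
python3 - <<'E'
from h import *
s=optics.read_camera('side')
o=bot.get_obs();print({k:np.round(o[k],4).tolist() for k in('eef_pos','contact_force','grasp_force','gripper_width')})
cv2.imwrite('pics/s5.png',cv2.resize(s[90:330,200:345],None,fx=2.4,fy=2.4,interpolation=2))
E
```

```text
{'eef_pos': [0.4919, -0.0186, 0.2954], 'contact_force': [1.3022, -0.2513, 3.2747], 'grasp_force': 0.0, 'gripper_width': 1.0006}
```

View pics/s5.png

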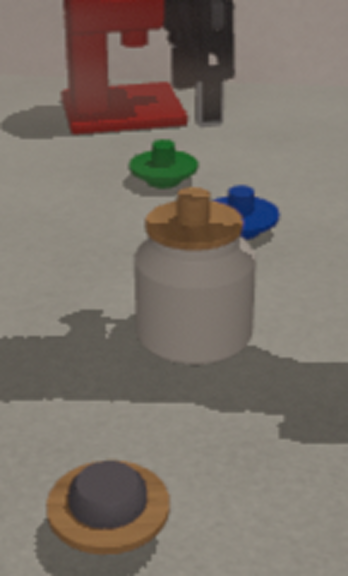

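The lid sits level on the canister with its knob up at side (281,176). The gripper is clear of it, and the drying lid is untouched at side (245,299).

Call:
drive_tool --deltas '[{"gripper":0,"offset":[0,0,0],"angular":[0,0,0]},{"gripper":0,"offset":[0,0,0],"angular":[0,0,0]},{"gripper":0,"offset":[0,0,0],"angular":[0,0,0]}]'

```text
t: 8.75
eef_pos: [0.4891, -0.0189, 0.288]
tool_rot: [-0.0, 0.986, 0.169, -0.001]
contact_force: [-0.5, 0.4, -1.0]
gripper_width: 1.0
grasp_force: 0.0
```

```bash
python3 -c "
from station import bot
print(bot.hand_in())"
```

```text
the job is handed in; nothing more can be done
None
```

The lid is in the canister's mouth, level, knob up, released at its home height, the drying lid and canister look undisturbed, and I handed the job in at about 8.8 s; hand-in returned no verdict.

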